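# Set the wax extruder's die selector to the tube profile

## Task

Push the dial's tab round, over the click stops, until it points at the ring-shaped mark and sits in that stop; the ring is at a different stop each time. Then push the lock paddle fully home towards the dial and leave it there with the tab still pointing at the ring. Everything is done by pushing: leave the loose tools, bottles and other things round it where they are.

Things in the scene. Friction and masses are not known exactly. Their poses are not given: they have to be found in the camera images.
- selector: die selector of a wax-wire extruder: grey round base, 260 mm diameter, 50 mm high, fixed to the table. Origin on its axis at the underside, z up. On its flat top an aluminium dial of 100 mm diameter turns about that axis, its top 72 mm above the table, its hub (42 mm diameter) 94 mm. The click stops lie round the base's +x side; the lock is on its -x side.
- dial (a joint): turn of the dial, counterclockwise from above positive (rad). Four click stops: -0.873, 0, 0.873, 1.745; starts at 0 (within 0.06), the one without a mark, where the tab points 0.436 rad clockwise of the base's +x. Released within 0.3 rad of a stop it settles into it in half a second. Hard ends at -1.01 and 1.89. Passing the crest between stops takes 3 to 5 N at the tab.
- tab (a point): the protruding tab of the dial: an upright aluminium fin 10 mm thick (across the turning direction), reaching from 60 to 88 mm from the dial's axis, its lower edge 54 mm and its top 88 mm above the table. This point is the middle of its top edge, 74 mm from the axis. It is pushed sideways, on either broad face.
- pointer (a point): the point that the tab points at: on the tab's centre line, 106 mm from the dial's axis and 55 mm above the table, at the radius of the marks. It turns with the dial.
- ring_mark: the ring-shaped mark: a raised brass ring, 31 mm outer and 18 mm inner diameter, 5 mm high, fixed on top of the base beside one of the click stops, 106 mm from the dial's axis. Origin at the centre of its underside. Which of the three marked stops it is at changes from start to start.
- square_mark: the square mark: a solid brass square, 24x24x5 mm, fixed beside another stop, 106 mm from the axis. Origin at the centre of its underside.
- triangle_mark: the triangular mark: a solid brass triangle, corners 18 mm from its centre, 5 mm high, fixed beside another stop, 106 mm from the axis. Origin at the centre of its underside.
- lock (a joint): travel of the lock towards the dial's axis (m): about 0 drawn back (its start, up to 0.002), 0.024 fully home against its stop, its rubber shoe at the dial's rim. It resists with about 3 N and stays where it is left.
- lock_pad (a point): the lock: upright aluminium paddle, 32 mm wide, 12 mm thick, 52 to 88 mm above the table, on the base's -x side; it slides along the base's +x (towards the axis) between rails that end 62 mm above the table. This point: in the outer face, the one to push, midway across its width, 86 mm above the table, 115 mm from the dial's axis when drawn back.
- mould: brown rubber mould block 50x77x22 mm, lying flat; origin at the centre of its underside. Bystander: loose, not part of the job.
- tape: small roll of white tape, 58 mm across and 24 mm high; origin at the centre of its underside. Bystander: loose, not part of the job.
- cutters: side cutters, 60x105x12 mm, lying flat; origin at the centre of the underside. Bystander: loose, not part of the job.
- tweezers: steel tweezers 18x136x10 mm, lying flat along their own y axis; origin at the centre of the underside. Bystander: loose, not part of the job.
- flux: white bottle 46x46x71 mm, standing; origin at the centre of its underside. Bystander: loose, not part of the job.
- ink: small dark bottle with a ribbed cap, 32x40x64 mm, standing; origin at the centre of its underside. Bystander: loose, not part of the job.

How it is judged:
By the outcome, as a careful person would: the job done as asked, in the order asked, and still so for the second after the job is handed in, with the robot touching nothing.
It also fails if it takes over 48 s, if anything falls off the work surface, if the arm or the gripper's body presses on something with over 40 N, if the wrist force passes 120 N, or if a joint passes its speed limit or range.

## Robot

A 6-joint arm with a two-finger parallel gripper is mounted at the origin on the work surface; the furniture and walls round the work are solid. World frame = base frame: x ahead of the robot, y to its left, z up, the work surface at z = 0. Lengths are in m, angles in rad, forces in N, time in s.
With the tool pointing down it reaches from about 0.3 to 0.825 m from the base axis. Payload 5.4 kg.
Tool frame: the origin (TCP) lies at the very end of the fingers, on their centre line; the grasp point (between the pads) lies 19 mm behind it; z points along the fingers, x is the direction in which the jaws open and shut, and the axes are right-handed (so a half turn about z gives the same grasp; the last joint's range is limited). The gripper opens to 92 mm and grips with 3 to 60 N. Pads are 20 mm wide; open, the fingers measure 128 mm over their backs; the gripper's body (75 mm by 189 mm) begins 69 mm behind the grasp point.
Start: joints at [-1.316, 0.158, 1.597, -0, 1.386, -0.21], TCP at [0.258, -0.514, 0.215] pointing down, gripper open.
Joint ranges: [-2.91, 2.91], [-0.94, 2.29], [0.18, 2.7], [-1.29, 4.43], [0.17, 2.64], [-3, 3]. Speed limits (rad/s): [2.57, 2.57, 3.14, 3.14, 3.14, 3.14].

## Interface

Orientations are given as a rotation vector (axis times angle).
In Python, from workcell import bot gives the robot as it stands. Calls block until the motion is done:
- bot.goto(position, orientation): joint-space move of the TCP to a pose.
- bot.line_to(position, rot=None, max_speed=0.15): straight line of the TCP; rot=None keeps the orientation; max_speed is the mean speed in m/s.
- bot.set_joints(angles): joint-space move.
- bot.set_gripper(opening, newtons=None): opening from 0.0 (shut) to 1.0 (fully open); newtons is the grip in N (None keeps the last); returns when the fingers have stopped.
- bot.hold(seconds).
- bot.inverse_kinematics(position, orientation): joint angles nearest the present ones, or None.
- bot.read_camera(name): name is "scene" or "top" or "wrist"; returns a dict with "pixels" (480x640x3 uint8, blue, green, red), "fx", "fy", "cx", "cy" (pixels), "k1" (the pictures are not rectified: a ray, as slopes to the right and down, at radius r is drawn at 1 + k1 r^2 times it, then the intrinsics apply), "R" (3x3) and "t" (3): a world point X has camera coordinates R X + t. Camera axes: x right, y down, z forward; pixel columns grow to the right and rows downward; lengths in m; the calibration is good to about 2 mm. A picture is of the moment at which its call begins. There is no depth.
A pose or a line that the arm cannot do raises bot.MotionError and nothing moves.
- bot.job_done(): hands the job in, once; it reports no verdict.
Readings, each from a call of its own:
- bot.current_clock(): time.
- bot.current_joints(): joint angles.
- bot.current_joint_vel(): joint speeds.
- bot.current_effort(): joint torques, N m.
- bot.current_ee_pos(): TCP position.
- bot.current_tool_rot(): TCP orientation.
- bot.current_contact_force(): force on the tool from outside, world axes, zero at the start.
- bot.current_ft_torque(): the same for the moment, N m.
- bot.current_opening(): opening from 0.0 (shut) to 1.0 (fully open).
Only numpy, scipy, OpenCV 4.12 (cv2) and the standard library are available. Lean on these libraries where they do the work, as an engineer would, in place of code of your own. Each camera call takes 0.05 s, during which the arm holds its last target.

## Working session

There is one attempt and no reset: what is moved stays moved. The work goes in short steps, each a Python script; the robot and the scene stay as the last script left them, time stands still between calls to the robot, and variables do not carry over. Pictures are saved under pics/ and viewed, and the job is handed in when it is done.

```bash
mkdir -p pics; ls; python3 - <<'E'
from workcell import bot
import cv2,pickle
for n in ("scene","top","wrist"):
    d=bot.read_camera(n); cv2.imwrite(f"pics/{n}0.png",d["pixels"]); pickle.dump(d,open(f"{n}0.pkl","wb"))
    print(n,d["fx"],d["k1"],d["R"],d["t"])
print(bot.current_clock(),bot.current_tool_rot())
E
```

```text
pics
scene 520.6710259412928 0.029344175744857818 [[ 0.86471748 -0.50197239  0.01695288]
 [-0.20844207 -0.38937078 -0.89718577]
 [ 0.45696344  0.77227852 -0.44132788]] [-0.4688183   0.16551631  1.0147622 ]
top 439.87488712874443 -0.08823858230066293 [[ 7.96606533e-07 -9.99440781e-01  3.34383855e-02]
 [-9.97996082e-01 -2.11663331e-03 -6.32403330e-02]
 [ 6.32757446e-02 -3.33713274e-02 -9.97437985e-01]] [-0.04408567  0.54605612  1.12391437]
wrist 409.0212960327078 -0.03702796698002921 [[ 0.44891966 -0.89357096 -0.00144208]
 [-0.85912994 -0.43205951  0.27426324]
 [-0.24569673 -0.12188322 -0.96165357]] [-0.57394722 -0.03148265  0.39004519]
0.15 [-2.67246471e+00  1.64956828e+00  1.60855309e-03]
```

View pics/top0.png

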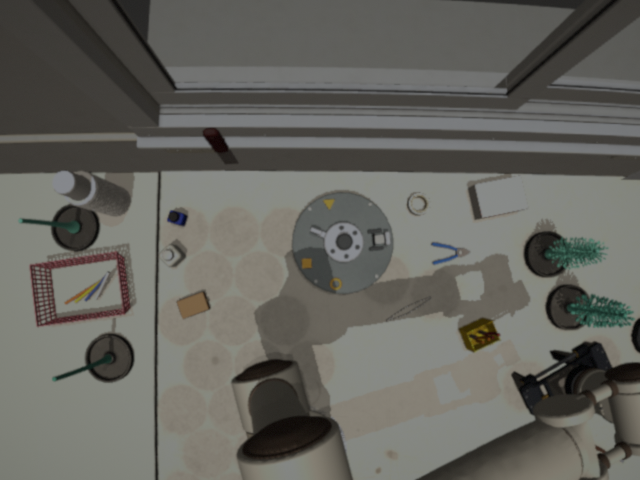

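View pics/scene0.png

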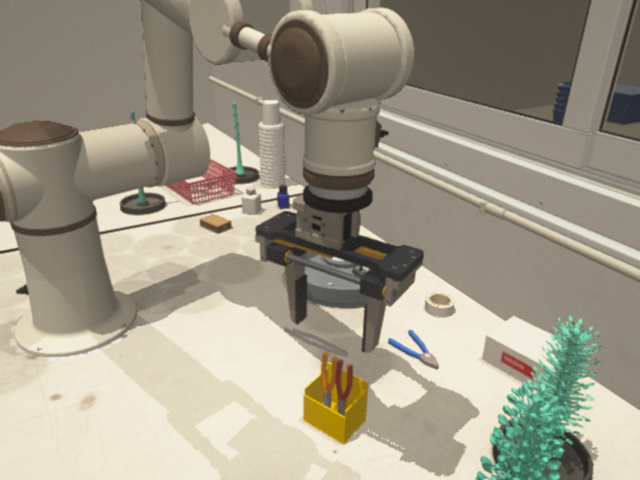

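```bash
python3 - <<'E'
import cv2,pickle
p=pickle.load(open("top0.pkl","rb"))["pixels"][180:305,280:405]
cv2.imwrite("pics/crop.png",cv2.convertScaleAbs(cv2.resize(p,None,fx=4.8,fy=4.8,interpolation=cv2.INTER_CUBIC),alpha=1.5))
E
```

```text
(no output)
```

View pics/crop.png

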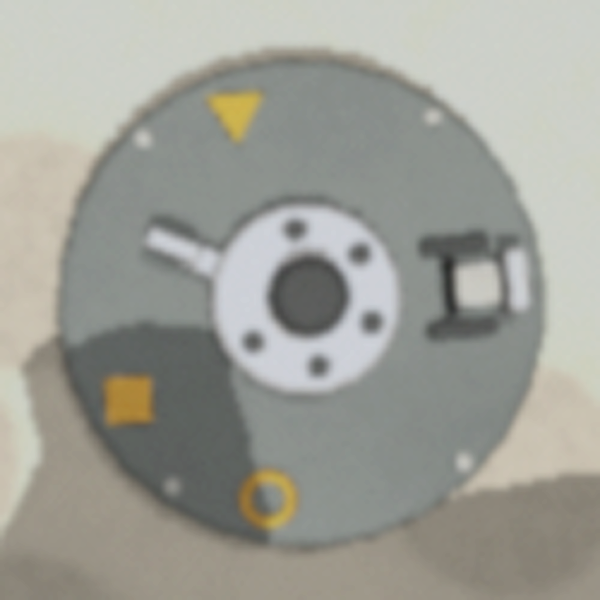

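View pics/wrist0.png

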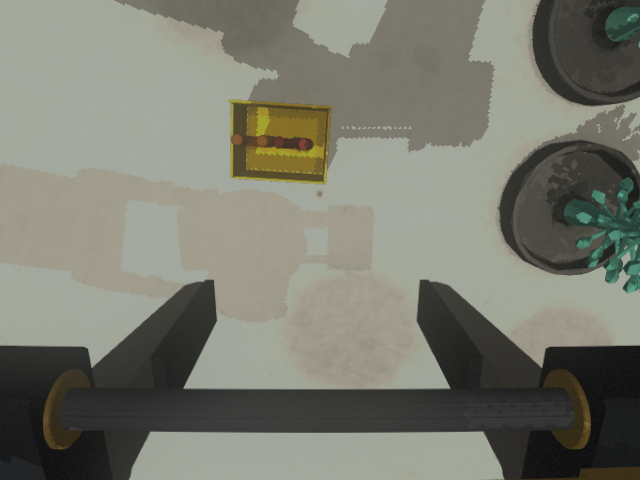

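The top view shows the dial, with the tab pointing up-left. In the crop, the ring is at (268,499), the square at (130,400), the triangle at (237,115) and the lock at right (517,280). That puts the ring at stop 1.745. Next I'll localise everything.

```bash
cat > h.py <<'E'
import numpy as np,cv2
def ray(d,u,v,z):
    K=np.array([[d["fx"],0,d["cx"]],[0,d["fy"],d["cy"]],[0,0,1]])
    n=cv2.undistortPoints(np.array([[[u,v]]],float),K,np.array([d["k1"],0,0,0.]))[0,0]
    R=np.array(d["R"]);t=np.array(d["t"]);c=-R.T@t;w=R.T@np.array([n[0],n[1],1.])
    return c+w*(z-c[2])/w[2]
def proj(d,X):
    K=np.array([[d["fx"],0,d["cx"]],[0,d["fy"],d["cy"]],[0,0,1]])
    return cv2.projectPoints(np.array(X,float).reshape(-1,3),cv2.Rodrigues(np.array(d["R"]))[0],np.array(d["t"]),K,np.array([d["k1"],0,0,0.]))[0][:,0]
E
python3 - <<'E'
import pickle
from h import *
from scipy.optimize import least_squares
d=pickle.load(open("top0.pkl","rb"))
f=lambda u,v:((u+.5)/4.8-.5+280,(v+.5)/4.8-.5+180)
obs={"ring":(268,499,.055,75),"sq":(130,400,.055,25),"tri":(237,113,.055,-75)}
pts={k:ray(d,*f(*o[:2]),o[2])[:2] for k,o in obs.items()}
hub=ray(d,*f(309,295),.094)[:2]
print(pts,hub)
def res(p):
    r=[]
    for k,o in obs.items():
        a=p[2]+np.radians(o[3]); r+=list(p[:2]+.106*np.array([np.cos(a),np.sin(a)])-pts[k])
    return np.r_[r,p[:2]-hub]
s=least_squares(res,[.6,0,1.57]);c=s.x;print(c,s.fun.round(4))
def pol(u,v,z):
    q=ray(d,*f(u,v),z)[:2]-c[:2];return np.hypot(*q),np.arctan2(q[1],q[0])-c[2]
print("tab outer",pol(150,238,.088),"mid",pol(178,250,.088),"lock top",pol(517,280,.088))
for n,u,v in(("win",340,170),("tweez",405,307),("cut",450,255),("tape",417,203),("mug",212,140)):print(n,ray(d,u,v,.0).round(3))
w=ray(d,340,120,.1);print(w)
E
```

```text
{'ring': array([ 0.43513242, -0.0838299 ]), 'sq': array([ 0.48667695, -0.0118604 ]), 'tri': array([ 0.63769628, -0.06793917])} [ 0.53930305 -0.10204883]
[ 0.53890196 -0.10313047  1.65135925] [-0.0005 -0.0002 -0.0002  0.0009  0.0011  0.0004 -0.0004 -0.0011]
tab outer (np.float64(0.08666193708684468), np.float64(-0.4294354207726243)) mid (np.float64(0.07121020897050043), np.float64(-0.41754754652366066)) lock top (np.float64(0.1066279127904789), np.float64(-3.140718926027967))
win [ 0.736 -0.101  0.   ]
tweez [ 0.371 -0.272  0.   ]
cut [ 0.508 -0.396  0.   ]
tape [ 0.648 -0.308  0.   ]
mug [0.816 0.242 0.   ]
[ 0.8388645  -0.09313721  0.1       ]
```

```bash
cat >> h.py <<'E'
from scipy.spatial.transform import Rotation as Ro
C=np.array([.5389,-.1031]);B=1.651
def down(psi):
    return Ro.from_matrix(np.array([[np.cos(psi),np.sin(psi),0],[np.sin(psi),-np.cos(psi),0],[0,0,-1]])).as_rotvec()
def dialpose(q,gap=0,z=.065,flip=np.pi,r=.078):
    a=B-.436+q;e=np.array([np.cos(a),np.sin(a)]);t=np.array([-e[1],e[0]])
    return np.r_[C+r*e-(.015+gap)*t,z],down(a+flip)
def lockpose(r,z=.066,flip=np.pi):
    b=np.array([np.cos(B),np.sin(B)])
    return np.r_[C-(r+.010)*b,z],down(B+np.pi/2+flip)
E
python3 - <<'E'
from h import *
from workcell import bot
for fl in(0,np.pi):
    print(fl)
    for p in [dialpose(0,.015,.18,fl),dialpose(0,.015,flip=fl),dialpose(.9,flip=fl),dialpose(1.72,flip=fl),dialpose(1.72,.03,.18,flip=fl),lockpose(.14,.18,fl),lockpose(.14,flip=fl),lockpose(.091,flip=fl)]:
        j=bot.inverse_kinematics(*p);print(p[0].round(3),None if j is None else np.round(j,2))
E
```

```text
0
[ 0.594 -0.04   0.18 ] [-0.27  0.24  1.58 -0.    1.33 -1.49]
[ 0.594 -0.04   0.065] [-0.27  0.37  1.66 -0.    1.12 -1.49]
[ 0.511 -0.029  0.065] [-0.29  0.17  1.9  -0.    1.07 -2.41]
[ 0.466 -0.072  0.065] [-0.41  0.07  2.01  0.    1.06  2.94]
[ 0.472 -0.043  0.18 ] None
[ 0.551 -0.253  0.18 ] [-0.63  0.26  1.54 -0.    1.33  2.43]
[ 0.551 -0.253  0.066] [-0.63  0.39  1.63 -0.    1.13  2.43]
[ 0.547 -0.204  0.066] [-0.56  0.34  1.69 -0.    1.11  2.5 ]
3.141592653589793
[ 0.594 -0.04   0.18 ] [-0.27  0.24  1.58 -0.    1.33  1.66]
[ 0.594 -0.04   0.065] [-0.27  0.37  1.66 -0.    1.12  1.66]
[ 0.511 -0.029  0.065] [-0.29  0.17  1.9  -0.    1.07  0.73]
[ 0.466 -0.072  0.065] [-0.41  0.07  2.01 -0.    1.06 -0.2 ]
[ 0.472 -0.043  0.18 ] [-0.35 -0.08  1.91 -0.    1.31 -0.14]
[ 0.551 -0.253  0.18 ] [-0.63  0.26  1.54 -0.    1.33 -0.71]
[ 0.551 -0.253  0.066] [-0.63  0.39  1.63 -0.    1.13 -0.71]
[ 0.547 -0.204  0.066] [-0.56  0.34  1.69 -0.    1.11 -0.64]
```

```bash
python3 - <<'E'
from h import *
from workcell import bot
bot.set_gripper(0.0)
print(bot.current_opening())
p,r=dialpose(0,.015,.2);bot.goto(p,r)
d=bot.read_camera("wrist");cv2.imwrite("pics/w1.png",d["pixels"])
p,r=dialpose(0,.015,.064);bot.line_to(p,r,max_speed=.1)
print(bot.current_clock(),bot.current_contact_force())
d=bot.read_camera("scene");cv2.imwrite("pics/s1.png",d["pixels"][150:350,200:480].repeat(2,0).repeat(2,1))
E
```

```text
0.006553715475512366
5.1417 [-0.24540887  0.7499091   0.2429738 ]
```

View pics/w1.png

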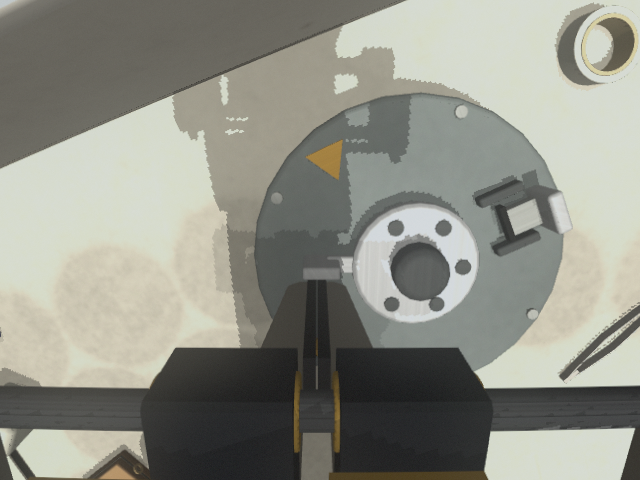

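View pics/s1.png

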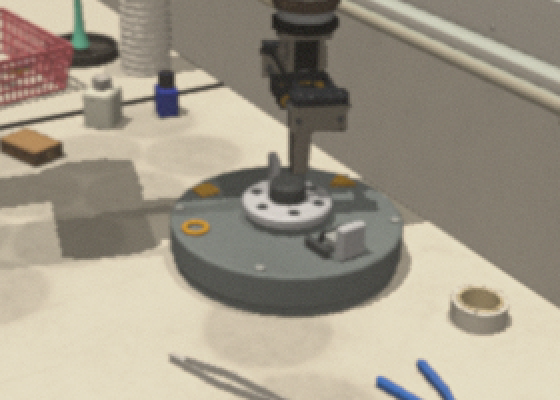

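The scene view shows the finger at (300,165), on the triangle side of the tab at (273,165). That is the clockwise side, so pushing from here turns the dial counterclockwise as needed.

```bash
python3 - <<'E'
from h import *
from workcell import bot
for q in np.r_[np.arange(0,1.68,.12),1.70]:
    p,r=dialpose(q,0 if q else .004,.064);bot.line_to(p,r,max_speed=.05)
    f=bot.current_contact_force();print(round(q,2),np.round(f,1),round(bot.current_clock(),1))
    if np.linalg.norm(f)>25:print("STOP");break
d=bot.read_camera("scene");cv2.imwrite("pics/s2.png",d["pixels"][150:350,200:480].repeat(2,0).repeat(2,1))
d=bot.read_camera("top");cv2.imwrite("pics/t2.png",cv2.resize(d["pixels"][180:305,280:405],None,fx=4.8,fy=4.8,interpolation=2))
E
```

```text
0.0 [-0.5 -0.5 -0.5] 5.6
0.12 [ 4.2 -1.5 -3. ] 6.0
0.24 [ 6.8 -0.5 -2.8] 6.3
0.36 [ 6.6 -0.6 -3.6] 6.7
0.48 [ 5.7  0.8 -1. ] 7.0
0.6 [3.2 0.9 1.4] 7.3
0.72 [ 3.6  1.1 -0.3] 7.7
0.84 [3.4 2.2 2.2] 8.0
0.96 [4.4 3.1 0.4] 8.4
1.08 [4.2 4.5 0.1] 8.7
1.2 [4.3 4.7 1.6] 9.1
1.32 [4.1 4.6 2.4] 9.4
1.44 [3.1 2.8 2.6] 9.7
1.56 [1.9 3.9 2.8] 10.1
1.7 [0.5 3.3 2.9] 10.4
```

View pics/s2.png

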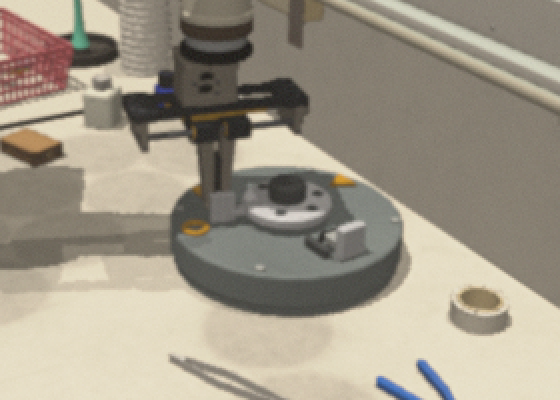

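View pics/t2.png

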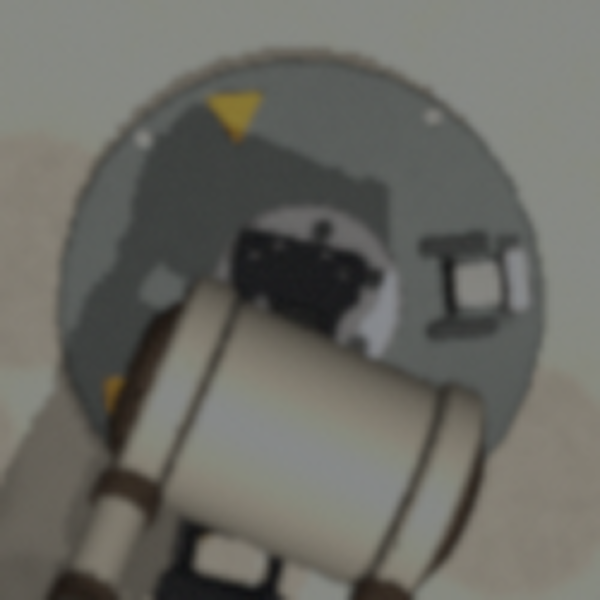

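The tab at (222,208) has been carried to the ring. I'll back off, lift, move behind the lock and check the dial from there.

```bash
python3 - <<'E'
from h import *
from workcell import bot
p,r=dialpose(1.70,.02,.064);bot.line_to(p,r,max_speed=.08)
p[2]=.17;bot.line_to(p,max_speed=.15)
bot.goto(*lockpose(.15,.17))
d=bot.read_camera("wrist");cv2.imwrite("pics/w3.png",d["pixels"])
d=bot.read_camera("scene");cv2.imwrite("pics/s3.png",d["pixels"][150:350,200:480].repeat(2,0).repeat(2,1))
d=bot.read_camera("top");cv2.imwrite("pics/t3.png",cv2.resize(d["pixels"][180:305,280:405],None,fx=4.8,fy=4.8,interpolation=2))
print(bot.current_clock(),bot.current_contact_force())
E
```

```text
12.8583 [-0.90770118 -0.02643064  0.36924122]
```

View pics/s3.png

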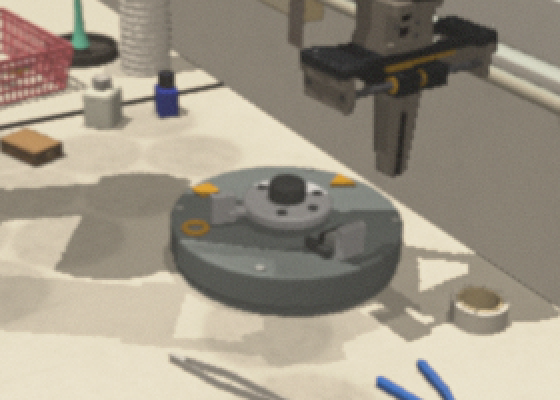

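View pics/t3.png

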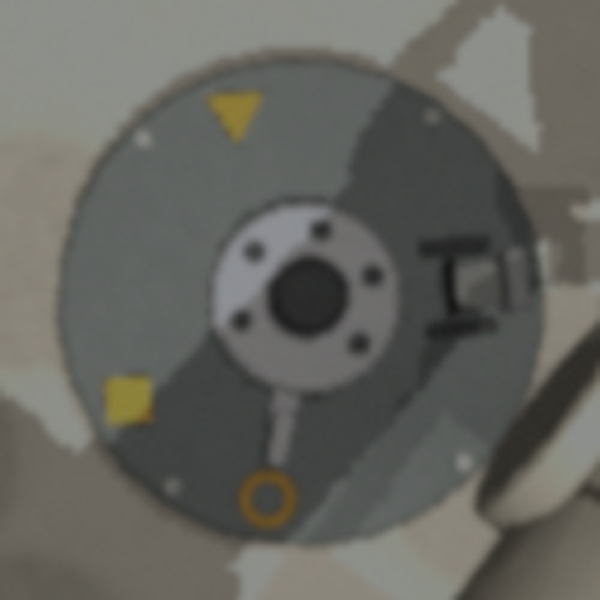

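View pics/w3.png

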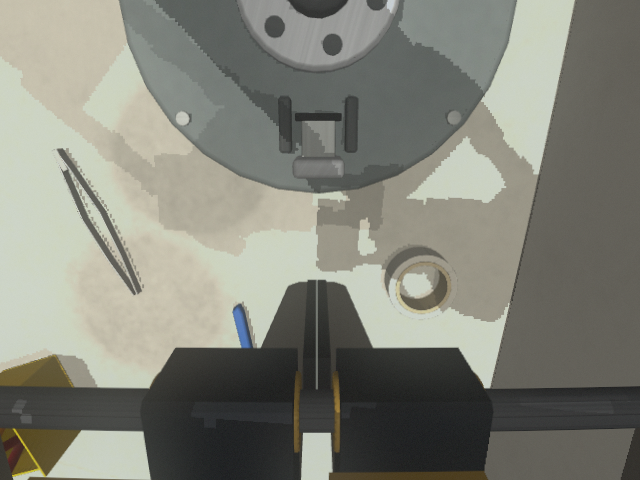

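The tab at (277,440) points at the ring at (268,499), and the fingers are square behind the lock. Now I'll push the lock home, watching the force.

```bash
python3 - <<'E'
from h import *
from workcell import bot
bot.line_to(lockpose(.15,.066)[0],max_speed=.12)
b=np.array([np.cos(B),np.sin(B)])
bot.line_to(lockpose(.122)[0],max_speed=.08)
f0=bot.current_contact_force()
for r in np.r_[.114,.108,.102,.098,.096,.095,.094,.093,.092,.091,.090,.089,.088,.087,.086]:
    bot.line_to(lockpose(r)[0],max_speed=.04);bot.hold(.1)
    f=(np.array(bot.current_contact_force())-f0);e=(bot.current_ee_pos()[:2]-C)@b
    print(r,f.round(1),"push",round(-f[:2]@b,1),"face r",round(-e-.010,4))
    if -f[:2]@b>14:break
print(bot.current_clock())
d=bot.read_camera("wrist");cv2.imwrite("pics/w4.png",d["pixels"])
E
```

```text
0.114 [-0.7 -0.6  0.1] push 0.6 face r 0.114
0.108 [-1.6 -1.3 -0.5] push 1.1 face r 0.1078
0.102 [-0.9  0.3  1.7] push -0.4 face r 0.1015
0.098 [-0.7  0.2  0.1] push -0.3 face r 0.0977
0.096 [-0.1 -1.4 -0.4] push 1.4 face r 0.096
0.095 [-0.5 -2.2 -0.7] push 2.2 face r 0.0951
0.094 [-1.4 -2.2 -0.5] push 2.0 face r 0.0939
0.093 [ 0.1 -2.2  0.2] push 2.2 face r 0.0929
0.092 [-0.  -1.7 -0.9] push 1.7 face r 0.0919
0.091 [-0.5 -5.4 -1.4] push 5.3 face r 0.0913
0.09 [ 0.7 -7.5 -1.2] push 7.6 face r 0.0913
0.089 [  1.5 -10.7  -4.2] push 10.8 face r 0.0912
0.088 [  1.6 -12.8  -6.1] push 12.9 face r 0.0911
0.087 [  0.7 -16.6  -7.1] push 16.6 face r 0.0911
19.475
```

View pics/w4.png

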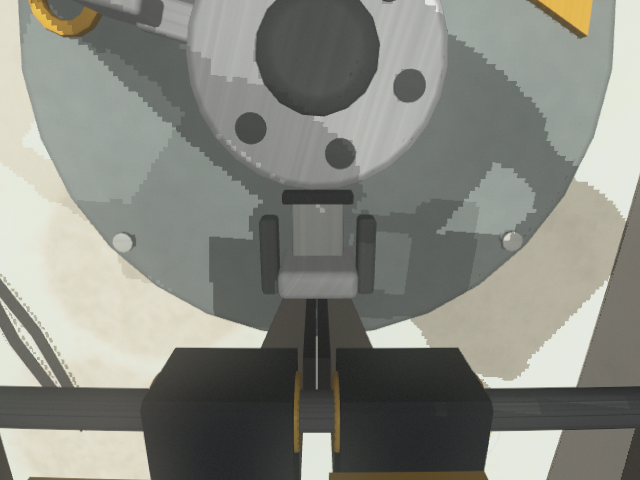

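The force rose steeply at face r = 0.091 and the paddle stopped. The shoe at (318,197) now sits at the dial's rim, so the lock is fully home. I'll retreat and check.

```bash
python3 - <<'E'
from h import *
from workcell import bot
bot.line_to(lockpose(.14)[0],max_speed=.1)
bot.line_to(lockpose(.15,.2)[0],max_speed=.15)
bot.hold(.5)
d=bot.read_camera("top");cv2.imwrite("pics/t5.png",cv2.resize(d["pixels"][180:305,280:405],None,fx=4.8,fy=4.8,interpolation=2))
b=np.array([np.cos(B),np.sin(B)])
px=proj(d,[np.r_[C-(.115-.024-.006)*b,.088],np.r_[C-(.115-.006)*b,.088]]+[np.r_[C+rr*np.array([np.cos(B+1.309),np.sin(B+1.309)]),.088] for rr in(.060,.088)])
print((px-[280,180])*4.8,bot.current_clock(),bot.current_contact_force())
E
```

```text
[[473.31277965 281.6412351 ]
 [519.63537622 277.99989104]
 [287.17010773 410.79693827]
 [277.33508814 465.26914256]] 21.8 [-0.19432936 -0.21389652  0.51249796]
```

View pics/t5.png

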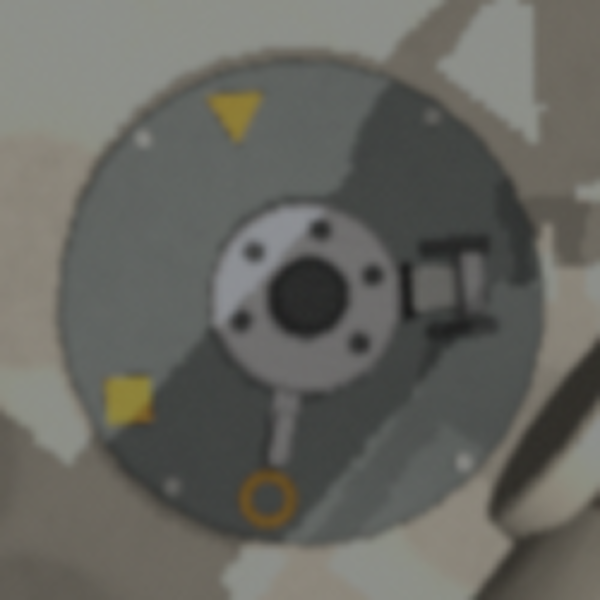

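The tab runs from (287,410) to (278,465), which matches the prediction for the ring stop. The lock top is at about (473,282), matching the home prediction, and the robot is clear of everything.

```bash
python3 -c "
from workcell import bot
bot.job_done();print(bot.current_clock())"
```

```text
the job is handed in; nothing more can be done
the job is handed in; nothing more can be done
```

The dial's tab now points at the ring and sits in that stop, and the lock is fully home. I handed the job in at about 22 s of the 48 s allowed.

- **Dial:** The ring was at the 1.745 rad stop, so I pushed the tab counterclockwise over two click stops with the closed fingers. The highest force reading was about 8 N. After I backed off, and again after locking, the tab in the top picture lay where I predicted for that stop.
- **Lock:** I pushed the paddle until it stopped with its outer face 91 mm from the axis, which matches 24 mm of travel. The push force rose to about 17 N there, confirming it was against its stop. The last top picture shows the paddle at its predicted home position.
- **Clearance:** The gripper ended raised clear of the selector with a force reading near zero. I didn't measure the loose items again, but no unexpected contact showed in the forces.

No check failed or disagreed.

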